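# Close a cell contact jig onto its set mark from the open side

## Task

Load the battery cell into the contact jig for testing: draw the jaw back by its drive post, lay the cell flat in the two saddles between the contacts, then push the jaw up by the post until the cell has pressed the sprung contact in to its set mark, 2 mm. The post has play in the jaw, so come up to the mark slowly from the open side only, never run the sprung contact to twice that travel, and leave the post with its play still taken up towards the cell.

Things in the scene. Friction and masses are not known exactly. Their poses are not given: they have to be found in the camera images.
- jig: Fixed aluminium contact jig, base 96 x 300 x 14 mm. Origin: underside centre, on the worktop; local +y = closing direction, z up. On its middle line, by growing y: rear stop, movable jaw (steel block 70 x 60 mm, top 64 mm up) with contact pin, two grey saddles, tail block (46 x 30 mm, y 95 to 125 mm, top 68 mm up) with the sprung contact. Contact line 50 mm above the worktop.
- saddle (a point): Seat for the cell: midway between the two saddles, on their floor, 43 mm above the worktop; axes as the jig's. The cell lies along y with its origin here within a few mm. Saddles 6 mm thick, centred 18 mm either side along y: 30 mm clear between them for the fingers (a rail lies 19 mm lower). Slot 17 mm wide; lips 4 mm high, flared up to 9 mm above the floor.
- cell: Loose battery cell, 14 x 51 x 14 mm, about 24 g, lying on a 3 mm light mat on the worktop; it collides as a box 14 x 50 x 14 mm, so it does not roll. Origin: centre of its underside; y is its length. Take it across the 14 mm. Either end may face either contact.
- jaw (a joint): Slide of the movable jaw along the jig's +y, m: 0 fully open at the rear stop, 0.080 far end. Gap between the jaw's contact and the relaxed sprung contact = 97 mm - value. Starts too narrow for the cell (gap 22 to 42 mm). Drags with about 9 N of dry friction both ways and stays where it is left.
- jaw_tip (a point): Centre of the flat end (11 mm across) of the jaw's contact pin, 50 mm above the worktop.
- drive_post (a joint): Play of the drive post in the jaw along the jig's +y, m: 0 the post bears on the rear of its slot (pulling the jaw open), 0.008 on the front (pushing it closed); between, it slides alone with about 1 N. Starts anywhere. 'Play taken up towards the cell' means a value close to 0.008.
- post_grip (a point): Grip point of the drive post, a dark ribbed upright bar on the jaw, 22 mm (jig x) by 14 mm (jig y), 64 to 102 mm above the worktop. This point is on its middle, 90 mm above the worktop; the slot's frame on the jaw's top ends 23 mm below it. Moves with the post.
- sprung_contact (a joint): Travel of the sprung contact into the tail block along the jig's +y, m: 0 relaxed, stop at 0.006, set mark 0.002. Spring 2 N/mm, 1 N preload: 5 N at the mark (about 14 N at the post while pushing, with the jaw's drag), 9 N at 0.004. Its index arm meets the longest line on the tail block's white top plate at the set mark.
- sprung_tip (a point): Centre of the flat face (13 mm across) of the sprung contact, 50 mm above the worktop; relaxed it stands 26.5 mm beyond the saddle point along the jig's y. It moves with the contact.

How it is judged:
By the outcome, as a careful person would: the job done as asked, in the order asked, and still so for the second after the job is handed in, with the robot touching nothing.
It also fails if it takes over 72 s, if anything falls off the work surface, if the arm or the gripper's body presses on something with over 40 N, if the wrist force passes 120 N, or if a joint passes its speed limit or range.

## Robot

A 6-joint arm with a two-finger parallel gripper is mounted at the origin on a cart in front of the work surface, level with it; the furniture and walls round the work are solid. World frame = base frame: x ahead of the robot, y to its left, z up, the work surface at z = 0. Lengths are in m, angles in rad, forces in N, time in s.
With the tool pointing down it reaches from about 0.275 to 0.975 m from the base axis. Payload 8.4 kg.
Tool frame: the origin (TCP) lies at the very end of the fingers, on their centre line; the grasp point (between the pads) lies 19 mm behind it; z points along the fingers, y is the line along which they close (so a half turn about z gives the same grasp; the last joint's range is limited). The gripper opens to 92 mm and grips with 3 to 60 N. Pads are 20 mm wide; open, the fingers measure 128 mm over their backs; the gripper's body (75 mm by 189 mm) begins 69 mm behind the grasp point.
Start: joints at [1.292, 0.353, 1.633, -0, 1.155, -0.002], TCP at [0.171, 0.601, 0.215] pointing down, gripper open.
Joint ranges: [-2.63, 2.63], [-0.92, 2.1], [0.06, 2.66], [-1.3, 4.44], [0, 2.69], [-3.02, 3.02]. Speed limits (rad/s): [2.22, 2.22, 2.79, 3.14, 3.14, 3.14].

## Interface

Orientations are given as a unit quaternion [x, y, z, w].
In Python, from plant import status, cams, order gives the robot as it stands. The module is installed in compiled form; this text tells all that it offers.
- The arm moves only by the tool move_arm, never from a script. Its argument "targets" is a list of rows, each an object with "hand": the opening, from 0 (shut) to 1 (fully open); "offset": the shift along the tool's x, y, z in a scale on which 1.0 is 100 cm, a list of three; "roll": the turn about the tool's z in fractions of the full range, 1 being pi rad. In form: [{"hand": hand, "offset": [tx, ty, tz], "roll": roll}, ...]. A call has 1 to 20 rows; each row is the pose to reach, as a shift and turn from the pose commanded when the call began, along the tool's axes at that moment; what a row does not reach only later rows make up. A row lasts 1/12 s, in which the tool goes at most 41.7 mm and 7.16 degrees, less where a joint would pass 70% of its speed; a pose out of reach is approached as far as the arm can. A shift or turn number past 1, either way, is cut back to 1. A call with a gripper value outside its range is refused whole. The fingers move at their own pace and stop on an object; "squeeze" is the grip in N (left out, the last holds). Time passes only in rows, so rows that repeat a pose let the fingers close. It gives the time, the measured TCP pose, the force, the opening and the grip force at its end, in the units of the state.
- status.state(): the state, without advancing time (a new reading comes with each control period).
- cams.capture(name): name is "scene" or "top" or "wrist"; returns a dict with "pixels" (420x560x3 uint8, blue, green, red), "K" (3x3 intrinsics, pixels), "distortion" ([k1, k2, p1, p2, k3] as OpenCV has them; the pictures are not rectified), "pose" (4x4, takes a point from camera to world coordinates); the wrist camera has in their place "mount" (4x4, takes a point from camera to tool coordinates, whose origin is the TCP and whose axes are the flange's). Camera axes: x right, y down, z forward; pixel columns grow to the right and rows downward; lengths in m; the calibration is good to about 2 mm. A picture is of the moment at which its call begins: read the wrist's pose just before it. There is no depth.
- order.hand_in(): hands the job in; it is judged then, once.
The state is a dict: "t": time; "joint_positions": joint angles; "joint_vel": joint speeds; "tau": joint torques, N m; "eef_pos": TCP position; "ee_rot": TCP orientation; "force": force on the tool from outside, world axes, zero at the start; "torque": the same for the moment, N m; "gripper_width": finger opening in m; "gripper_force": force on a finger pad.
Only numpy, scipy, OpenCV 4.12 (cv2) and the standard library are available. Lean on these libraries where they do the work, as an engineer would, in place of code of your own. Each camera call takes 0.05 s, during which the arm holds its last target. There are 200 camera calls.

## Working session

There is one attempt and no reset: what is moved stays moved. The work goes in short steps, Python scripts to look and compute and a tool call to move; the robot and the scene stay as the last step left them, time stands still between calls to the robot, and variables do not carry over. Pictures are saved under pics/ and viewed, at most 10 in all, crops included, and the job is handed in when it is done.

Besides the shell and the picture viewer there is one more tool, called after "Call:" as name(argument=value, ...) on one line, values as JSON. move_arm: Moves the arm, as the interface text tells. Its arguments: {"type":"object","properties":{"targets":{"type":"array","items":{"type":"object","properties":{"hand":{"type":"number"},"offset":{"type":"array","items":{"type":"number"}},"roll":{"type":"number"}}}},"squeeze":{"type":"number"}},"required":["targets"]}

```bash
mkdir -p pics; cat > h.py <<'E'
import numpy as np, cv2
from plant import status, cams, order
from scipy.spatial.transform import Rotation as R
def cap(n,f=None):
    s=status.state(); c=cams.capture(n)
    if 'pose' in c: P=np.array(c['pose'])
    else:
        T=np.eye(4);T[:3,:3]=R.from_quat(s['ee_rot']).as_matrix();T[:3,3]=s['eef_pos'];P=T@np.array(c['mount'])
    c['P']=P
    if f: cv2.imwrite('pics/'+f,c['pixels'])
    return c
def ray(c,uv):
    p=cv2.undistortPoints(np.array(uv,float).reshape(-1,1,2),np.array(c['K']),np.array(c['distortion'])).reshape(-1,2)
    d=np.c_[p,np.ones(len(p))]@c['P'][:3,:3].T
    return c['P'][:3,3],d
def onz(c,uv,z):
    o,d=ray(c,uv); return o+d*((z-o[2])/d[:,2])[:,None]
def proj(c,X):
    M=np.linalg.inv(c['P']); 
    return cv2.projectPoints(np.array(X,float).reshape(-1,1,3),cv2.Rodrigues(M[:3,:3])[0],M[:3,3],np.array(c['K']),np.array(c['distortion']))[0].reshape(-1,2)
E
python3 - <<'E'
from h import *
np.set_printoptions(precision=4,suppress=True)
s=status.state();print(s)
for n in['top','scene','wrist']:
    c=cap(n,n+'0.png');print(n,c['P'],np.array(c['K']).tolist(),c['distortion'])
E
```

```text
{'t': 0.0, 'joint_positions': array([ 1.2916,  0.3536,  1.6342, -0.    ,  1.1552, -0.0024]), 'joint_vel': array([-0.0006, -0.0017, -0.0011,  0.0003,  0.0003,  0.0002]), 'tau': array([ -0.0006, -59.3841, -33.4215,   0.0697,   0.0235,  -0.0002]), 'eef_pos': array([0.1707, 0.6007, 0.2139]), 'ee_rot': array([ 0.1379,  0.9904, -0.0007, -0.0001]), 'force': array([0.0749, 0.0026, 1.3143]), 'torque': array([-0.008 ,  0.0118,  0.0478]), 'gripper_force': 0.0, 'gripper_width': 0.09180142499492015}
top [[-0.0029 -0.985   0.1727  0.3445]
 [-0.9997  0.0072  0.0239 -0.1133]
 [-0.0248 -0.1725 -0.9847  0.907 ]
 [ 0.      0.      0.      1.    ]] [[386.5286217535375, 0.0, 278.8918016349533], [0.0, 386.5286217535375, 215.58635510574499], [0.0, 0.0, 1.0]] [-0.0428  0.      0.      0.      0.    ]
scene [[ 0.5817 -0.5783  0.572  -0.0795]
 [-0.8132 -0.4301  0.3921 -0.4896]
 [ 0.0193 -0.6933 -0.7204  0.8009]
 [ 0.      0.      0.      1.    ]] [[387.1304225147897, 0.0, 290.4416818744566], [0.0, 387.1304225147897, 204.1152037832807], [0.0, 0.0, 1.0]] [-0.0415  0.      0.      0.      0.    ]
wrist [[ 0.2737  0.9278  0.2535  0.0993]
 [ 0.9618 -0.2636 -0.0734  0.6211]
 [-0.0013  0.2639 -0.9645  0.3826]
 [ 0.      0.      0.      1.    ]] [[348.01571932244997, 0.0, 281.13008608369296], [0.0, 348.01571932244997, 213.20869064499627], [0.0, 0.0, 1.0]] [-0.0829  0.      0.      0.      0.    ]
```

View pics/top0.png

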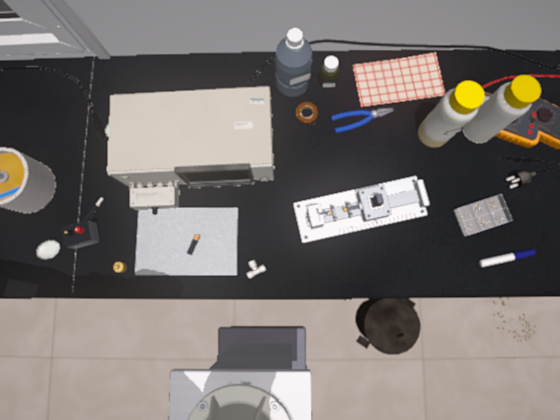

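View pics/scene0.png

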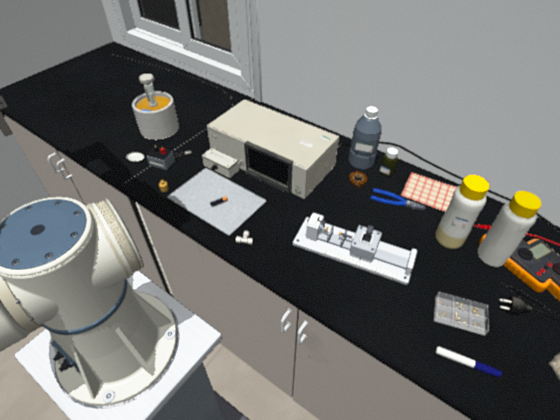

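The top view shows the cell (dark, orange end) at about (194,244) on the mat. The jig spans (297,235)–(428,182), with its tail block on the left at (313,215), the jaw and post at (375,202) and the rear stop on the right at (424,192). So closing runs to image left, about world +y.

```bash
python3 - <<'E'
from h import *
np.set_printoptions(precision=4,suppress=True)
t=cv2.imread('pics/top0.png');s=cv2.imread('pics/scene0.png')
a=cv2.resize(t[170:250,285:440],None,fx=5,fy=5,interpolation=cv2.INTER_CUBIC)
cv2.imwrite('pics/jig_top.png',a)
c=cap('top')
# cell: dark pixels/orange in mat
hsv=cv2.cvtColor(t,cv2.COLOR_BGR2HSV)
sub=np.zeros(t.shape[:2],np.uint8);sub[212:270,142:234]=1
m=((hsv[...,2]<110)|(hsv[...,1]>110)).astype(np.uint8)*sub
n,l,st,ce=cv2.connectedComponentsWithStats(m);print(st,ce)
i=1+np.argmax(st[1:,4]);ys,xs=np.where(l==i)
r=cv2.minAreaRect(np.c_[xs,ys].astype(np.float32));print(r)
b=cv2.boxPoints(r);print(onz(c,b,.010));print(onz(c,[r[0]],.010))
# jig base white mask
sub[:]=0;sub[165:250,285:440]=1
m=((hsv[...,2]>150)&(hsv[...,1]<60)).astype(np.uint8)*sub
m=cv2.morphologyEx(m,cv2.MORPH_CLOSE,np.ones((5,5)))
cn=max(cv2.findContours(m,0,2)[0],key=cv2.contourArea);r=cv2.minAreaRect(cn);b=cv2.boxPoints(r);print(r,b);B=onz(c,b,.014);print(B,B.mean(0))
E
```

```text
[[     0      0    560    420 235106]
 [   153    212      4      2      8]
 [   188    235     11     19     86]] [[279.5359 209.4872]
 [154.5    212.5   ]
 [192.9186 244.2558]]
((192.9000244140625, 244.20001220703125), (4.472135543823242, 20.124608993530273), 26.56505012512207)
[[0.4165 0.1252 0.01  ]
 [0.4588 0.1053 0.01  ]
 [0.454  0.0957 0.01  ]
 [0.4118 0.1155 0.01  ]]
[[0.4352 0.1104 0.01  ]]
((361.98095703125, 208.1513214111328), (41.64291763305664, 133.0575408935547), 77.39984130859375) [[292.5123 202.3443]
 [422.3654 173.3183]
 [431.4496 213.9583]
 [301.5966 242.9843]]
[[ 0.5326 -0.1238  0.014 ]
 [ 0.601  -0.4342  0.014 ]
 [ 0.5024 -0.4487  0.014 ]
 [ 0.4363 -0.1439  0.014 ]] [ 0.5181 -0.2877  0.014 ]
```

View pics/jig_top.png

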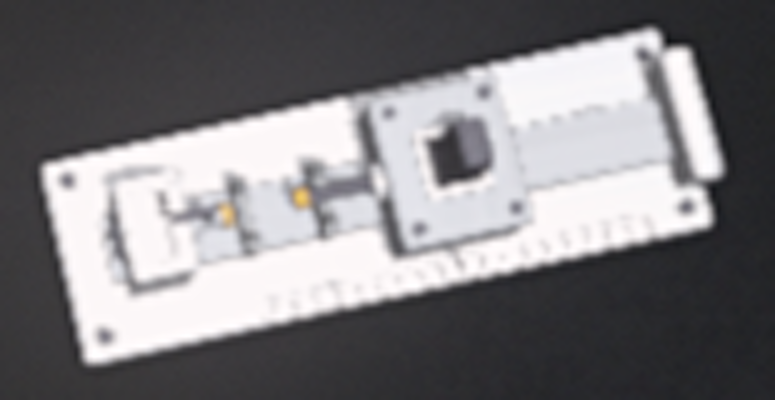

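The crop shows the base corners and the post, with its top at about (478,142) in the crop. The gold contacts are at (228,215), the sprung one, and (302,197), the jaw tip. I'll compute the jig pose and the first move.

```bash
python3 - <<'E'
from h import *
np.set_printoptions(precision=4,suppress=True)
c=cap('top')
f=lambda a:(np.array(a,float)+.5)/5-.5+[285,170]
B=onz(c,f([[42,163],[88,365],[712,230],[655,28]]),.014);print(B,B.mean(0))
v=(B[0]+B[1]-B[2]-B[3]);print(np.linalg.norm(v)/2,np.degrees(np.arctan2(v[1],v[0])))
P=onz(c,f([[478,142]]),.102);print('post',P)
print('tips',onz(c,f([[228,215],[302,197]]),.055))
s=status.state();M=R.from_quat(s['ee_rot']).as_matrix();print(M)
yaw=np.degrees(np.arctan2(v[1],v[0]))
g=P[0]+[-0.0,0.03,0];g[2]=.20
print('offset cm',M.T@(g-s['eef_pos'])*100,'roll',-np.radians(yaw-np.degrees(np.arctan2(M[1,1],M[0,1]))))
E
```

```text
[[ 0.5329 -0.1249  0.014 ]
 [ 0.4372 -0.1454  0.014 ]
 [ 0.4986 -0.438   0.014 ]
 [ 0.5964 -0.4177  0.014 ]] [ 0.5163 -0.2815  0.014 ]
0.2992733675384115 102.03803998439648
post [[ 0.522  -0.3091  0.102 ]]
tips [[ 0.4999 -0.2073  0.055 ]
 [ 0.5078 -0.2406  0.055 ]]
[[-0.9619  0.2733 -0.0001]
 [ 0.2733  0.9619 -0.0006]
 [-0.     -0.0006 -1.    ]]
offset cm [-57.8426 -75.0586   1.4745] roll -0.48690058742271225
```

Units first: shifts go in shares of 100 cm and turns go in shares of pi rad. So -75 cm / 100 = -0.75, -58 cm / 100 = -0.58, -0.49 rad / 3.1416 = -0.156.

Call:
move_arm(targets=[{"hand":1,"offset":[-0.58,-0.75,0.015],"roll":-0.156},{"hand":1,"offset":[-0.58,-0.75,0.015],"roll":-0.156},{"hand":1,"offset":[-0.58,-0.75,0.015],"roll":-0.156},{"hand":1,"offset":[-0.58,-0.75,0.015],"roll":-0.156},{"hand":1,"offset":[-0.58,-0.75,0.015],"roll":-0.156},{"hand":1,"offset":[-0.58,-0.75,0.015],"roll":-0.156},{"hand":1,"offset":[-0.58,-0.75,0.015],"roll":-0.156},{"hand":1,"offset":[-0.58,-0.75,0.015],"roll":-0.156},{"hand":1,"offset":[-0.58,-0.75,0.015],"roll":-0.156},{"hand":1,"offset":[-0.58,-0.75,0.015],"roll":-0.156},{"hand":1,"offset":[-0.58,-0.75,0.015],"roll":-0.156},{"hand":1,"offset":[-0.58,-0.75,0.015],"roll":-0.156},{"hand":1,"offset":[-0.58,-0.75,0.015],"roll":-0.156},{"hand":1,"offset":[-0.58,-0.75,0.015],"roll":-0.156},{"hand":1,"offset":[-0.58,-0.75,0.015],"roll":-0.156},{"hand":1,"offset":[-0.58,-0.75,0.015],"roll":-0.156},{"hand":1,"offset":[-0.58,-0.75,0.015],"roll":-0.156},{"hand":1,"offset":[-0.58,-0.75,0.015],"roll":-0.156},{"hand":1,"offset":[-0.58,-0.75,0.015],"roll":-0.156},{"hand":1,"offset":[-0.58,-0.75,0.015],"roll":-0.156}])

```text
t: 1.92
eef_pos: [0.4813, -0.1745, 0.2014]
ee_rot: [-0.106, 0.994, -0.0, 0.0]
force: [1.2, 1.0, 0.3]
gripper_width: 0.0921
gripper_force: 0.0
```

Converted, -11.1 cm / 100 = -0.111, -1.8 cm / 100 = -0.018.

Call:
move_arm(targets=[{"hand":0.6,"offset":[-0.018,-0.111,0],"roll":0},{"hand":0.6,"offset":[-0.018,-0.111,0],"roll":0},{"hand":0.6,"offset":[-0.018,-0.111,0],"roll":0},{"hand":0.6,"offset":[-0.018,-0.111,0],"roll":0},{"hand":0.6,"offset":[-0.018,-0.111,0],"roll":0},{"hand":0.6,"offset":[-0.018,-0.111,0],"roll":0}])

```text
t: 2.42
eef_pos: [0.5214, -0.2762, 0.201]
ee_rot: [-0.106, 0.994, 0.001, -0.001]
force: [-0.2, 0.8, -0.6]
gripper_width: 0.0558
gripper_force: 0.0
```

```bash
python3 - <<'E'
from h import *
np.set_printoptions(precision=4,suppress=True)
c=cap('wrist','w1.png');s=status.state();print(s['eef_pos'],s['ee_rot'],s['gripper_width'],s['force'])
print('pred post top',proj(c,[[.522,-.3091,.102]]))
E
```

```text
[ 0.5214 -0.2757  0.2011] [-0.1066  0.9943  0.0004 -0.0004] 0.05520334930040212 [-0.2284 -0.0906  0.1015]
pred post top [[240.5697 206.9166]]
```

View pics/w1.png

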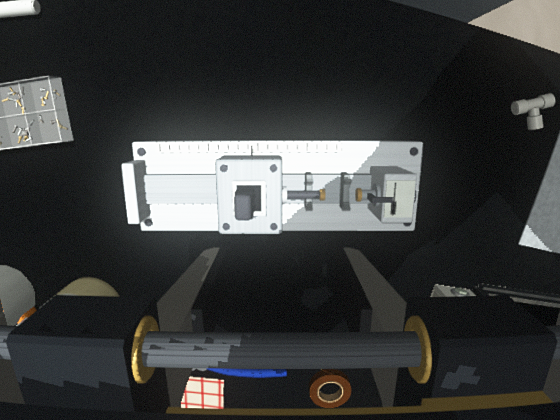

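The wrist view shows the jig base from (132,142) to (423,232). The dark post is at about (243,206), the jaw pin tip at (322,194), the saddles at (309,190) and (345,190), the sprung contact at (360,194) and the white index plate at (397,197). Next I'll measure these precisely.

```bash
python3 - <<'E'
from h import *
np.set_printoptions(precision=4,suppress=True)
im=cv2.imread('pics/w1.png');c=cap('wrist')
cv2.imwrite('pics/w1a.png',cv2.resize(im[130:245,205:435],None,fx=3.4,fy=3.4,interpolation=cv2.INTER_CUBIC))
g=cv2.cvtColor(im,cv2.COLOR_BGR2GRAY)
print(g[186:228:2,228:272:2])
E
```

```text
[[244 242 250 255 206  81  85  87  88  90  84  88  88  88  86  88 102 255
  253 215 244 243]
 [244 242 246 255 216  91  88  90  92  86  93  93  89  94  97  95 103 255
  254 244 244 242]
 [244 241 242 255 115  80  88  86  91  86  90  87  85  87  94  89 107 255
  253 242 245 243]
 [243 242 243 237  79  89  88  92  91  88  90  92  88  91  92  92 106 255
  253 232 244 243]
 [243 242 238 238  84  95  98  92  95  93  87  87  86  81  90  93 104 255
  254 209 247 241]
 [243 242 239 214 119 122 119 122 124 125 116  87  80  84  89  90 100 255
  254 204 245 243]
 [243 242 244 143 126 133 129 130 128 136 122 100  79  82  92  89 106 255
  254 217 245 241]
 [241 240 234 139 119 130 128 133 135 129 117  97  78  85  87  88  94 255
  254 227 245 240]
 [243 241 239 142 125 129 134 131 131 136 119 100  78  85  91  82  95 255
  254 226 244 241]
 [242 240 247 173 116 129 131 125 133 133 119  99  83  84  88  88  88 255
  254 227 244 240]
 [243 240 247 181 120 129 128 128 132 133 118  98  73  75  91  84  90 255
  255 207 244 240]
 [243 242 244 170 117 133 131 131 132 128 123  96  71  78  86  83  88 255
  2
[... 153 characters left out ...]
6  95  72 254 255 255 255 252
  254 210 244 238]
 [241 238 243 223 112 127 124 129 124 118 115  99  74 255 255 253 253 253
  254 194 244 239]
 [242 239 236 210 105 122 124 120 123 124 112  98  84 170 200 239 239 240
  239 223 243 238]
 [244 239 238 242 106 108 109 107 112 114 108  94 145 235 239 240 238 240
  238 240 243 237]
 [242 239 238 243 241 189 185 188 182 176 186 249 242 241 239 240 237 239
  238 240 241 237]
 [247 239 236 241 238 239 240 243 240 240 240 239 235 239 238 238 236 241
  238 237 242 239]
 [144 244 235 241 238 236 237 241 239 239 237 239 235 239 238 237 237 239
  236 239 243 214]
 [117 224 234 240 236 235 236 241 237 237 238 239 235 237 236 239 234 237
  236 237 243 157]]
```

View pics/w1a.png

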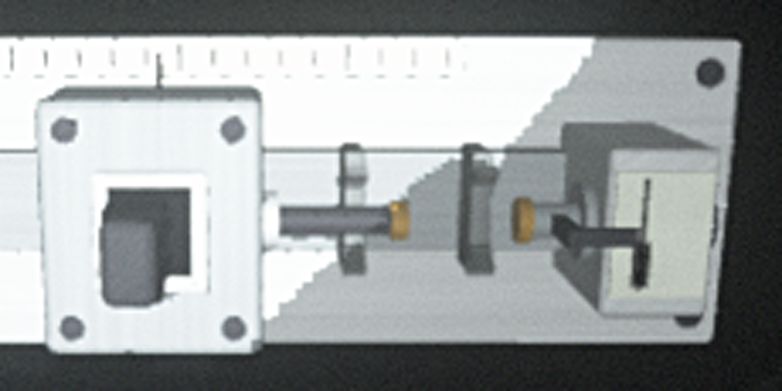

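The crop shows the post top at full-image (242,207), sitting at the rear of its slot. The saddles are at crop x≈353 and 476, the sprung tip at crop x≈514, and the index arm ends on the tail plate at (645,240).

```bash
cat >> h.py <<'E'
YAW=np.radians(102.04)
ey=np.array([np.cos(YAW),np.sin(YAW),0]);ex=np.array([ey[1],-ey[0],0]);J0=np.array([.5163,-.2815,0])
def tojig(p): 
    d=np.atleast_2d(p)-J0; return np.c_[d@ex,d@ey,d[:,2]]
def fromjig(q): return J0+q[0]*ex+q[1]*ey+np.array([0,0,q[2]])
E
python3 - <<'E'
from h import *
np.set_printoptions(precision=4,suppress=True)
c=cap('wrist')
f=lambda a:(np.array(a,float)+.5)/3.4-.5+[205,130]
im=c['pixels'];g=cv2.cvtColor(im,cv2.COLOR_BGR2GRAY)
m=(g>125).astype(np.uint8)
BL=[(132,142),(423,142)]
B=onz(c,np.vstack([[[132.5,142.5]],f([[741,40],[713,342]])]),.014);print('base',B,tojig(B))
v=B[1]-B[0];print('yaw',np.degrees(np.arctan2(v[1],v[0])))
P=onz(c,[[241.8,207.5]],.102);print('post',P,tojig(P))
jawtop=onz(c,f([[40,100],[260,100],[260,350],[50,350]]),.064);print('jaw',tojig(jawtop))
t=onz(c,f([[567,0]]),.05)
print('plate',tojig(onz(c,f([[612,150],[720,150],[602,315],[712,315]]),.068)))
print('tips',tojig(onz(c,f([[410,220],[513,220]]),.050)))
print('saddle',tojig(onz(c,f([[342,145],[366,145],[342,272],[366,272],[462,145],[490,145],[462,272],[490,272]]),.052)))
print('index',tojig(onz(c,f([[648,182],[648,230],[640,265]]),.069)))
s=status.state();print(s['eef_pos'],tojig(s['eef_pos']))
E
```

```text
base [[ 0.503  -0.4354  0.014 ]
 [ 0.4392 -0.1458  0.014 ]
 [ 0.5321 -0.125   0.014 ]] [[-0.0451 -0.1477  0.014 ]
 [-0.0471  0.1488  0.014 ]
 [ 0.0481  0.1498  0.014 ]]
yaw 102.43353731739498
post [[ 0.5226 -0.3075  0.102 ]] [[ 0.0008 -0.0268  0.102 ]]
jaw [[-0.0334 -0.0524  0.064 ]
 [-0.0335  0.0044  0.064 ]
 [ 0.0343  0.0046  0.064 ]
 [ 0.0346 -0.0527  0.064 ]]
plate [[-0.0217  0.0955  0.068 ]
 [-0.022   0.1241  0.068 ]
 [ 0.0229  0.0964  0.068 ]
 [ 0.0228  0.1266  0.068 ]]
tips [[0.001  0.046  0.05  ]
 [0.0009 0.0747 0.05  ]]
saddle [[-0.0201  0.0266  0.052 ]
 [-0.0201  0.0331  0.052 ]
 [ 0.0154  0.0274  0.052 ]
 [ 0.0154  0.034   0.052 ]
 [-0.0203  0.0592  0.052 ]
 [-0.0203  0.0668  0.052 ]
 [ 0.0153  0.0608  0.052 ]
 [ 0.0153  0.0687  0.052 ]]
index [[-0.0135  0.1054  0.069 ]
 [-0.0007  0.1065  0.069 ]
 [ 0.0088  0.1052  0.069 ]]
[ 0.5217 -0.2755  0.2015] [[0.0065 0.0047 0.2015]]
```

Converted, 12.8 cm / 100 = 0.128, -3.15 cm / 100 = -0.0315.

Call:
move_arm(squeeze=25, targets=[{"hand":0.6,"offset":[0.006,-0.0315,0.02],"roll":0},{"hand":0.6,"offset":[0.006,-0.0315,0.05],"roll":0},{"hand":0.6,"offset":[0.006,-0.0315,0.08],"roll":0},{"hand":0.6,"offset":[0.006,-0.0315,0.11],"roll":0},{"hand":0.6,"offset":[0.006,-0.0315,0.128],"roll":0},{"hand":0.6,"offset":[0.006,-0.0315,0.128],"roll":0},{"hand":0.12,"offset":[0.006,-0.0315,0.128],"roll":0},{"hand":0.05,"offset":[0.006,-0.0315,0.128],"roll":0},{"hand":0.05,"offset":[0.006,-0.0315,0.128],"roll":0},{"hand":0.05,"offset":[0.006,-0.0315,0.128],"roll":0},{"hand":0.05,"offset":[0.006,-0.0315,0.128],"roll":0},{"hand":0.05,"offset":[0.006,-0.0315,0.128],"roll":0},{"hand":0.05,"offset":[0.006,-0.0315,0.128],"roll":0}])

```text
t: 3.65
eef_pos: [0.5232, -0.309, 0.0741]
ee_rot: [-0.106, 0.994, -0.0, 0.0]
force: [0.0, 2.1, 3.5]
gripper_width: 0.0137
gripper_force: 25.0
```

Converted, -5.3 cm / 100 = -0.053, -3.5 cm / 100 = -0.035.

Call:
move_arm(targets=[{"hand":0.05,"offset":[0,-0.005,0],"roll":0},{"hand":0.05,"offset":[0,-0.01,0],"roll":0},{"hand":0.05,"offset":[0,-0.015,0],"roll":0},{"hand":0.05,"offset":[0,-0.02,0],"roll":0},{"hand":0.05,"offset":[0,-0.025,0],"roll":0},{"hand":0.05,"offset":[0,-0.03,0],"roll":0},{"hand":0.05,"offset":[0,-0.035,0],"roll":0},{"hand":0.05,"offset":[0,-0.04,0],"roll":0},{"hand":0.05,"offset":[0,-0.045,0],"roll":0},{"hand":0.05,"offset":[0,-0.05,0],"roll":0},{"hand":0.05,"offset":[0,-0.053,0],"roll":0},{"hand":0.05,"offset":[0,-0.053,0],"roll":0}])

```text
t: 4.65
eef_pos: [0.5342, -0.36, 0.074]
ee_rot: [-0.106, 0.994, 0.001, -0.0]
force: [-1.0, 6.0, 7.3]
gripper_width: 0.014
gripper_force: 25.0
```

Converted, 45 cm / 100 = 0.45, -13 cm / 100 = -0.13, 0.65 rad / 3.1416 = 0.2069.

Call:
move_arm(targets=[{"hand":0.6,"offset":[0,0,0],"roll":0},{"hand":0.6,"offset":[0,0,0],"roll":0},{"hand":0.6,"offset":[0,0,0],"roll":0},{"hand":0.6,"offset":[0,0,-0.04],"roll":0},{"hand":0.6,"offset":[0,0,-0.08],"roll":0},{"hand":0.6,"offset":[0,0.02,-0.11],"roll":0},{"hand":0.6,"offset":[-0.041,0.45,-0.13],"roll":0.2069},{"hand":0.6,"offset":[-0.041,0.45,-0.13],"roll":0.2069},{"hand":0.6,"offset":[-0.041,0.45,-0.13],"roll":0.2069},{"hand":0.6,"offset":[-0.041,0.45,-0.13],"roll":0.2069},{"hand":0.6,"offset":[-0.041,0.45,-0.13],"roll":0.2069},{"hand":0.6,"offset":[-0.041,0.45,-0.13],"roll":0.2069},{"hand":0.6,"offset":[-0.041,0.45,-0.13],"roll":0.2069},{"hand":0.6,"offset":[-0.041,0.45,-0.13],"roll":0.2069},{"hand":0.6,"offset":[-0.041,0.45,-0.13],"roll":0.2069},{"hand":0.6,"offset":[-0.041,0.45,-0.13],"roll":0.2069},{"hand":0.6,"offset":[-0.041,0.45,-0.13],"roll":0.2069},{"hand":0.6,"offset":[-0.041,0.45,-0.13],"roll":0.2069},{"hand":0.6,"offset":[-0.041,0.45,-0.13],"roll":0.2069}])

```text
t: 6.23
eef_pos: [0.4788, 0.0887, 0.2035]
ee_rot: [0.215, 0.977, -0.0, 0.0]
force: [0.4, -0.5, -0.3]
gripper_width: 0.0553
gripper_force: 0.0
```

```bash
python3 - <<'E'
from h import *
np.set_printoptions(precision=4,suppress=True)
c=cap('wrist','w2.png');s=status.state();print(s['eef_pos'],s['ee_rot'],s['gripper_width'])
p=proj(c,[[.4352,.1104,.01]])[0];print(p)
im=c['pixels'];hsv=cv2.cvtColor(im,cv2.COLOR_BGR2HSV)
x,y=p.astype(int);sub=np.zeros(im.shape[:2],np.uint8);sub[max(0,y-60):y+60,x-60:x+60]=1
m=((hsv[...,2]<90)|(hsv[...,1]>90)).astype(np.uint8)*sub
n,l,st,ce=cv2.connectedComponentsWithStats(m);print(st,ce)
cv2.imwrite('pics/w2a.png',cv2.resize(im[max(0,y-70):y+70,x-90:x+90],None,fx=4,fy=4))
t=cap('top','t2.png')
E
```

```text
[0.4789 0.0878 0.2034] [ 0.216   0.9764 -0.0002  0.0001] 0.05537160821379702
[282.6861 143.9418]
[[     0      0    560    420 234396]
 [   222     83     26     13    182]
 [   276    120     15     50    622]] [[279.5277 209.7687]
 [230.5     87.    ]
 [283.3875 144.0981]]
```

View pics/w2a.png

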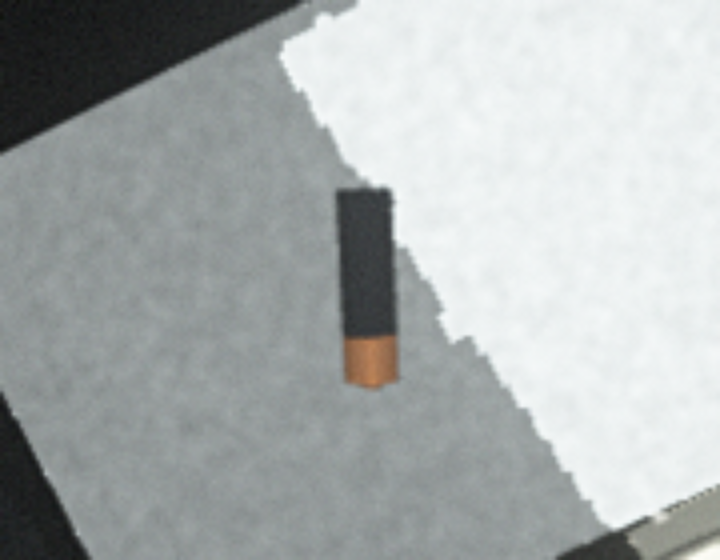

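The cell lies black with its copper end down, from (364,188) to (372,385) in the crop, almost along the tool x axis.

```bash
python3 - <<'E'
from h import *
np.set_printoptions(precision=4,suppress=True)
c=cap('wrist');s=status.state()
f=lambda a:(np.array(a,float)+.5)/4-.5+[192,73]
E=onz(c,f([[364,188],[371.5,385]]),.013);print(E,np.linalg.norm(E[0]-E[1]))
v=E[0]-E[1];ctr=E.mean(0);a=np.degrees(np.arctan2(v[1],v[0]));print(ctr,a)
M=R.from_quat(s['ee_rot']).as_matrix();tx=np.degrees(np.arctan2(M[1,0],M[0,0]));print(tx)
print('off',M.T@(np.r_[ctr[:2],.0065]-s['eef_pos'])*100,'roll',-np.radians(a-tx))
E
```

```text
[[0.4132 0.1192 0.013 ]
 [0.459  0.1    0.013 ]] 0.04967209987272212
[0.4361 0.1096 0.013 ] 157.2530551656098
154.9300935469987
off [ 4.8546  0.2498 19.6789] roll -0.04054332864222029
```

Converted, 19.6 cm / 100 = 0.196, 18 cm / 100 = 0.18, -0.04 rad / 3.1416 = -0.0127.

Call:
move_arm(squeeze=15, targets=[{"hand":0.5,"offset":[0.0485,0.0025,0.03],"roll":-0.0127},{"hand":0.5,"offset":[0.0485,0.0025,0.07],"roll":-0.0127},{"hand":0.5,"offset":[0.0485,0.0025,0.11],"roll":-0.0127},{"hand":0.5,"offset":[0.0485,0.0025,0.15],"roll":-0.0127},{"hand":0.5,"offset":[0.0485,0.0025,0.18],"roll":-0.0127},{"hand":0.5,"offset":[0.0485,0.0025,0.196],"roll":-0.0127},{"hand":0.5,"offset":[0.0485,0.0025,0.196],"roll":-0.0127},{"hand":0.5,"offset":[0.0485,0.0025,0.196],"roll":-0.0127},{"hand":0.08,"offset":[0.0485,0.0025,0.196],"roll":-0.0127},{"hand":0.05,"offset":[0.0485,0.0025,0.196],"roll":-0.0127},{"hand":0.05,"offset":[0.0485,0.0025,0.196],"roll":-0.0127},{"hand":0.05,"offset":[0.0485,0.0025,0.196],"roll":-0.0127},{"hand":0.05,"offset":[0.0485,0.0025,0.196],"roll":-0.0127},{"hand":0.05,"offset":[0.0485,0.0025,0.196],"roll":-0.0127}])

```text
t: 7.55
eef_pos: [0.4363, 0.1106, 0.0077]
ee_rot: [0.197, 0.98, 0.0, 0.0]
force: [-0.5, -1.3, 3.1]
gripper_width: 0.014
gripper_force: 15.0
```

```bash
python3 - <<'E'
from h import *
np.set_printoptions(precision=4,suppress=True)
s=status.state();M=R.from_quat(s['ee_rot']).as_matrix()
ya=np.degrees(np.arctan2(M[1,1],M[0,1]));print(ya)
g=fromjig([.0007,.0482,.12]);print(g,M.T@(g-s['eef_pos'])*100,-np.radians(12.2-ya))
E
```

```text
67.27287537182067
[ 0.5069 -0.2342  0.12  ] [-19.8403 -29.0715 -11.2253] 0.9612030037787671
```

Converted, -29.07 cm / 100 = -0.2907, -11.2 cm / 100 = -0.112, 0.961 rad / 3.1416 = 0.3059.

Call:
move_arm(targets=[{"hand":0.05,"offset":[0,0,-0.04],"roll":0},{"hand":0.05,"offset":[0,0,-0.08],"roll":0},{"hand":0.05,"offset":[0,0,-0.112],"roll":0},{"hand":0.05,"offset":[-0.1984,-0.2907,-0.112],"roll":0.3059},{"hand":0.05,"offset":[-0.1984,-0.2907,-0.112],"roll":0.3059},{"hand":0.05,"offset":[-0.1984,-0.2907,-0.112],"roll":0.3059},{"hand":0.05,"offset":[-0.1984,-0.2907,-0.112],"roll":0.3059},{"hand":0.05,"offset":[-0.1984,-0.2907,-0.112],"roll":0.3059},{"hand":0.05,"offset":[-0.1984,-0.2907,-0.112],"roll":0.3059},{"hand":0.05,"offset":[-0.1984,-0.2907,-0.112],"roll":0.3059},{"hand":0.05,"offset":[-0.1984,-0.2907,-0.112],"roll":0.3059},{"hand":0.05,"offset":[-0.1984,-0.2907,-0.112],"roll":0.3059},{"hand":0.05,"offset":[-0.1984,-0.2907,-0.112],"roll":0.3059},{"hand":0.05,"offset":[-0.1984,-0.2907,-0.112],"roll":0.3059},{"hand":0.05,"offset":[-0.1984,-0.2907,-0.112],"roll":0.3059},{"hand":0.05,"offset":[-0.1984,-0.2907,-0.112],"roll":0.3059}])

```text
t: 8.88
eef_pos: [0.5062, -0.2327, 0.1193]
ee_rot: [0.627, 0.779, -0.0, -0.0]
force: [0.1, 0.2, -0.2]
gripper_width: 0.0144
gripper_force: 15.0
```

```bash
python3 - <<'E'
from h import *
np.set_printoptions(precision=4,suppress=True)
c=cap('wrist','w3.png');s=status.state();M=R.from_quat(s['ee_rot']).as_matrix()
print(s['eef_pos'],tojig(s['eef_pos']),s['gripper_width'],np.degrees(np.arctan2(M[1,1],M[0,1])))
cap('scene','s3.png');cap('top','t3.png')
E
```

```text
[ 0.5064 -0.2327  0.1194] [[0.0005 0.0498 0.1194]] 0.014022122458336764 12.296937395595767
```

View pics/w3.png

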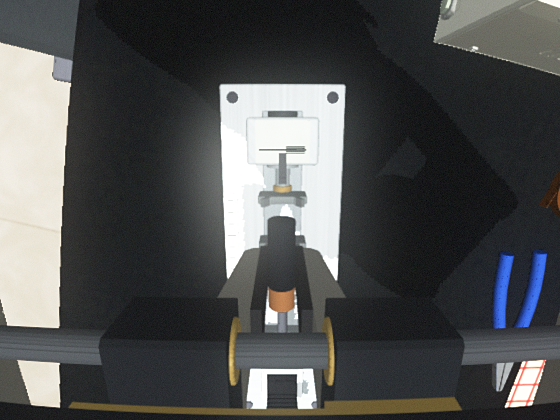

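The cell hangs aligned with the jig. Its far end is at (282,217), the far saddle spans (259–307,197), the sprung contact is at (282,187) and the plate spans x 247–319.

```bash
python3 - <<'E'
from h import *
np.set_printoptions(precision=4,suppress=True)
c=cap('wrist');im=c['pixels'];g=cv2.cvtColor(im,cv2.COLOR_BGR2GRAY).astype(int);s=status.state()
print('base',g[98,212:228],g[98,338:352]); print('plate row125',g[125,242:252],g[125,314:324])
print('saddle row200',g[200,252:314:1])
print('cell row232',g[232,262:302])
print('col282',g[180:224,282]);print('col262',g[185:215,262])
for n,u,z in [('base',[[220,84],[346,84]],.014),('plate',[[247,117],[319,117],[247,165],[319,165]],.068),('saddle',[[259,192],[307,192],[259,207],[307,207]],.052),('tip',[[282,191]],.05),('cellend top',[[282,217]],.1285),('cell mid',[[282,232]],.1285)]:
    print(n,tojig(onz(c,u,z)))
print(tojig(s['eef_pos']))
E
```

```text
base [ 53  53  57  59  57  52  57 167 222 241 241 240 240 243 174 105] [253 245 239 239 243 229 140  50  45  53  49  48  54  48]
plate row125 [243 245 242 210 224 237 244 244 244 243] [246 247 241 228 223 239 245 242 243 242]
saddle row200 [243 242 241 244 237 181 171 176 160 165 163 154 157 158 154 152 160 172
 170 181 180 180 179 184 178 181 177 181 178 180 178 173 176 178 179 178
 176 178 178 175 179 168 151 134 128 128 126 128 137 148 152 154 164 163
 205 247 240 241 240 240 241 241]
cell row232 [233 194 203 215 203 153  91  88  89  92  91  93  86  86  84  87  85  89
  86  86  85  84  84  84  82  79  79  79  78  72  76  71  86 248 255 255
 255 250 228 243]
col282 [134 131 138 177 225 203 166 187 195 192 198 182 126 119 124 136 176 188
 182 176 178 177 167 181 224 244 255 255 255 255 255 255 255 255 255 255
 128  76  87  85  85  92  89  90]
col262 [247 245 233 236 234 200 140 136 136 140 148 171 156 151 164 163 164 162
 159 157 160 190 236 236 234 231 232 232 233 233]
base [[-0.0458  0.1489  0.014 ]
 [ 0.0489  0.1493  0.014 ]]
plate [[-0.0208  0.1244  0.068 ]
 [ 0.0234  0.1246  0.068 ]
 [-0.0213  0.0948  0.068 ]
 [ 0.0243  0.095   0.068 ]]
saddle [[-0.0149  0.074   0.052 ]
 [ 0.0183  0.0742  0.052 ]
 [-0.015   0.0633  0.052 ]
 [ 0.0186  0.0634  0.052 ]]
tip [[0.001  0.0744 0.05  ]]
cellend top [[0.0007 0.0779 0.1285]]
cell mid [[0.0008 0.0703 0.1285]]
[[0.0007 0.0492 0.1196]]
```

Converted, 7.1 cm / 100 = 0.071, -0.22 cm / 100 = -0.0022.

Call:
move_arm(targets=[{"hand":0.05,"offset":[-0.0022,0.0009,0],"roll":0},{"hand":0.05,"offset":[-0.0022,0.0009,0.02],"roll":0},{"hand":0.05,"offset":[-0.0022,0.0009,0.04],"roll":0},{"hand":0.05,"offset":[-0.0022,0.0009,0.054],"roll":0},{"hand":0.05,"offset":[-0.0022,0.0009,0.06],"roll":0},{"hand":0.05,"offset":[-0.0022,0.0009,0.063],"roll":0},{"hand":0.05,"offset":[-0.0022,0.0009,0.065],"roll":0},{"hand":0.05,"offset":[-0.0022,0.0009,0.067],"roll":0},{"hand":0.05,"offset":[-0.0022,0.0009,0.069],"roll":0},{"hand":0.05,"offset":[-0.0022,0.0009,0.07],"roll":0},{"hand":0.05,"offset":[-0.0022,0.0009,0.071],"roll":0},{"hand":0.05,"offset":[-0.0022,0.0009,0.071],"roll":0}])

```text
t: 10.08
eef_pos: [0.5081, -0.2362, 0.0485]
ee_rot: [0.628, 0.778, 0.0, 0.0]
force: [0.3, 0.1, -0.6]
gripper_width: 0.0138
gripper_force: 15.0
```

Converted, 0.1 cm / 100 = 0.001, 0.05 cm / 100 = 0.0005.

Call:
move_arm(targets=[{"hand":0.05,"offset":[0,0,0.0005],"roll":0},{"hand":0.05,"offset":[0,0,0.001],"roll":0},{"hand":0.05,"offset":[0,0,0.001],"roll":0}])

```text
t: 10.33
eef_pos: [0.5082, -0.2362, 0.0477]
ee_rot: [0.628, 0.778, 0.0, 0.0]
force: [-0.9, -0.6, 4.1]
gripper_width: 0.0139
gripper_force: 15.0
```

```bash
python3 - <<'E'
from h import *
s=status.state();print(s['eef_pos'],s['force'],tojig(s['eef_pos']))
E
```

```text
[ 0.5081953  -0.23621863  0.04773594] [-0.8666172  -0.60176632  4.10454286] [[0.00151903 0.04597588 0.04773594]]
```

Converted, -15 cm / 100 = -0.15, -14 cm / 100 = -0.14.

Call:
move_arm(targets=[{"hand":0.4,"offset":[0,0,0],"roll":0},{"hand":0.4,"offset":[0,0,0],"roll":0},{"hand":0.4,"offset":[0,0,0],"roll":0},{"hand":0.4,"offset":[0,0,-0.01],"roll":0},{"hand":0.4,"offset":[0,0,-0.03],"roll":0},{"hand":0.4,"offset":[0,0,-0.07],"roll":0},{"hand":0.4,"offset":[-0.03,0,-0.11],"roll":0},{"hand":0.4,"offset":[-0.06,0,-0.14],"roll":0},{"hand":0.4,"offset":[-0.08,0,-0.15],"roll":0},{"hand":0.4,"offset":[-0.08,0,-0.15],"roll":0},{"hand":0.4,"offset":[-0.08,0,-0.15],"roll":0}])

```text
t: 11.25
eef_pos: [0.5254, -0.3155, 0.1989]
ee_rot: [0.629, 0.778, 0.0, 0.001]
force: [-0.3, 1.1, -0.5]
gripper_width: 0.0369
gripper_force: 0.0
```

```bash
python3 - <<'E'
from h import *
np.set_printoptions(precision=4,suppress=True)
c=cap('wrist');im=c['pixels']
cv2.imwrite('pics/w4.png',cv2.resize(im[40:340,160:400],None,fx=2,fy=2))
s=status.state();print(s['eef_pos'],tojig(s['eef_pos']))
print(proj(c,[fromjig([.001,.0482,.057]),fromjig([.001,-.079,.102])]))
E
```

```text
[ 0.5244 -0.314   0.1974] [[ 0.0011 -0.0335  0.1974]]
[[280.0601 107.2803]
 [280.0545 265.8099]]
```

View pics/w4.png

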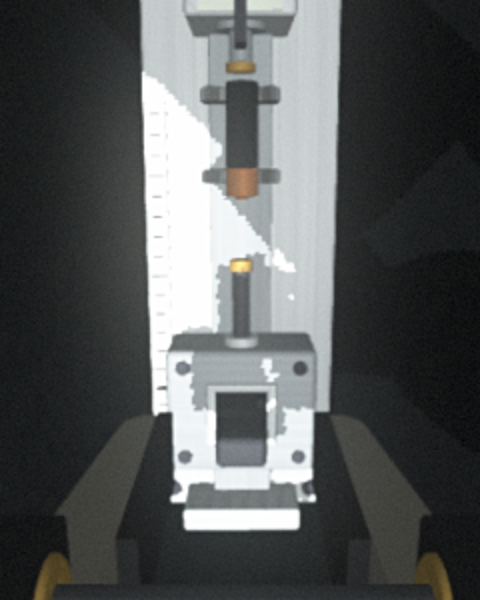

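The cell sits straight in both saddles (crop (242,85–198)). The jaw tip is well back at (240,262), and the post at (241,450) matches the predicted position. I'll grip the post across its 22 mm.

Converted, 12.3 cm / 100 = 0.123, -4.55 cm / 100 = -0.0455.

Call:
move_arm(squeeze=35, targets=[{"hand":0.45,"offset":[-0.04,0,0],"roll":0},{"hand":0.45,"offset":[-0.0455,0,0.02],"roll":0},{"hand":0.45,"offset":[-0.0455,0,0.05],"roll":0},{"hand":0.45,"offset":[-0.0455,0,0.08],"roll":0},{"hand":0.45,"offset":[-0.0455,0,0.11],"roll":0},{"hand":0.45,"offset":[-0.0455,0,0.123],"roll":0},{"hand":0.45,"offset":[-0.0455,0,0.123],"roll":0},{"hand":0.15,"offset":[-0.0455,0,0.123],"roll":0},{"hand":0.15,"offset":[-0.0455,0,0.123],"roll":0},{"hand":0.15,"offset":[-0.0455,0,0.123],"roll":0},{"hand":0.15,"offset":[-0.0455,0,0.123],"roll":0},{"hand":0.15,"offset":[-0.0455,0,0.123],"roll":0}])

```text
t: 12.3
eef_pos: [0.5343, -0.3594, 0.0763]
ee_rot: [0.628, 0.778, -0.0, 0.0]
force: [-4.9, -0.8, 4.7]
gripper_width: 0.0211
gripper_force: 35.0
```

```bash
python3 - <<'E'
from h import *
s=status.state();print(s['eef_pos'],s['force'],tojig(s['eef_pos']),s['gripper_width'],s['gripper_force'])
E
```

```text
[ 0.53432784 -0.35937698  0.07625029] [-4.87014912 -0.77939471  4.66902788] [[ 0.00138656 -0.07992437  0.07625029]] 0.021126303171126015 35.001736879348755
```

Converted, 2.8 cm / 100 = 0.028, 2.75 cm / 100 = 0.0275.

Call:
move_arm(targets=[{"hand":0.15,"offset":[0.003,-0.0003,0],"roll":0},{"hand":0.15,"offset":[0.006,-0.0003,0],"roll":0},{"hand":0.15,"offset":[0.009,-0.0003,0],"roll":0},{"hand":0.15,"offset":[0.012,-0.0003,0],"roll":0},{"hand":0.15,"offset":[0.015,-0.0003,0],"roll":0},{"hand":0.15,"offset":[0.018,-0.0003,0],"roll":0},{"hand":0.15,"offset":[0.02,-0.0003,0],"roll":0},{"hand":0.15,"offset":[0.022,-0.0003,0],"roll":0},{"hand":0.15,"offset":[0.024,-0.0003,0],"roll":0},{"hand":0.15,"offset":[0.025,-0.0003,0],"roll":0},{"hand":0.15,"offset":[0.026,-0.0003,0],"roll":0},{"hand":0.15,"offset":[0.027,-0.0003,0],"roll":0},{"hand":0.15,"offset":[0.0275,-0.0003,0],"roll":0},{"hand":0.15,"offset":[0.028,-0.0003,0],"roll":0}])

```text
t: 13.47
eef_pos: [0.5289, -0.3341, 0.0762]
ee_rot: [0.628, 0.778, -0.001, 0.002]
force: [-4.6, -10.4, 4.1]
gripper_width: 0.0216
gripper_force: 35.0
```

```bash
cat > st.py <<'E'
from h import *
s=status.state();q=tojig(s['eef_pos'])[0];F=np.array(s['force']);print('t',s['t'],'jig',(q*1000).round(2),'Fx,Fy jig',round(F@ex,2),round(F@ey,2),'z',F[2].round(1),'w',s['gripper_width'])
c=cap('wrist')
g=c['pixels'];hsv=cv2.cvtColor(g,cv2.COLOR_BGR2HSV)
cv2.imwrite('pics/w_%d.png'%(s['t']*100),g)
print('plate px',proj(c,[fromjig([.001,.1,.068]),fromjig([.001,.074,.05])]).round(0).tolist())
E
python3 st.py
```

```text
t 13.4667 jig [  1.33 -54.05  76.24] Fx,Fy jig -6.66 -9.23 z 4.1 w 0.02161133101166477
plate px [[282.0, -60.0], [282.0, 11.0]]
```

```bash
python3 - <<'E'
from h import *
np.set_printoptions(precision=4,suppress=True,linewidth=200)
c=cap('wrist');im=c['pixels'];hsv=cv2.cvtColor(im,cv2.COLOR_BGR2HSV)
for r in range(0,190,2): print(r,im[r,278:285].mean(0).astype(int).tolist(),end=' ')
for y in (.0205,.0715,.074,.02,.016): print('\n',y,proj(c,[fromjig([.001,y,.056])]))
E
```

```text
0 [108, 177, 210] 2 [111, 182, 215] 4 [112, 184, 218] 6 [96, 154, 186] 8 [73, 100, 114] 10 [72, 101, 116] 12 [74, 102, 115] 14 [190, 186, 177] 16 [63, 62, 59] 18 [68, 66, 63] 20 [68, 67, 64] 22 [72, 69, 66] 24 [71, 67, 65] 26 [69, 67, 64] 28 [69, 68, 64] 30 [71, 69, 66] 32 [71, 69, 65] 34 [70, 68, 65] 36 [73, 70, 68] 38 [71, 70, 66] 40 [72, 69, 65] 42 [73, 70, 67] 44 [73, 70, 67] 46 [72, 71, 66] 48 [75, 72, 69] 50 [74, 72, 68] 52 [74, 72, 67] 54 [77, 74, 71] 56 [76, 74, 72] 58 [78, 75, 72] 60 [77, 75, 71] 62 [76, 73, 70] 64 [80, 78, 74] 66 [80, 78, 75] 68 [81, 78, 74] 70 [81, 78, 75] 72 [84, 82, 78] 74 [86, 83, 80] 76 [84, 84, 80] 78 [87, 86, 82] 80 [88, 87, 83] 82 [90, 89, 86] 84 [90, 88, 84] 86 [94, 93, 88] 88 [92, 91, 87] 90 [89, 92, 99] 92 [128, 172, 227] 94 [126, 169, 221] 96 [127, 170, 223] 98 [128, 170, 223] 100 [130, 172, 223] 102 [130, 173, 223] 104 [130, 172, 223] 106 [132, 173, 224] 108 [132, 174, 224] 110 [133, 174, 223] 112 [134, 175, 226] 114 [116, 138, 171] 116 [125, 163, 211] 118 [210, 212, 211] 120 [226, 225, 217] 122 [226, 224, 217] 124 [226, 225, 218] 126 [226, 225, 217] 128 [226, 224, 216] 130 [227, 225, 217] 132 [229, 227, 220] 134 [197, 202, 198] 136 [144, 203, 232] 138 [149, 208, 232] 140 [150, 209, 232] 142 [152, 212, 235] 144 [139, 184, 210] 146 [149, 144, 138] 148 [148, 146, 141] 150 [148, 146, 141] 152 [146, 144, 139] 154 [147, 146, 141] 156 [148, 145, 141] 158 [150, 148, 143] 160 [150, 147, 143] 162 [147, 145, 140] 164 [148, 146, 140] 166 [149, 147, 142] 168 [147, 145, 139] 170 [147, 144, 140] 172 [146, 143, 138] 174 [146, 144, 138] 176 [146, 143, 137] 178 [145, 143, 137] 180 [145, 141, 137] 182 [145, 142, 136] 184 [143, 140, 135] 186 [142, 139, 134] 188 [142, 137, 133] 
 0.0205 [[281.2431 117.5153]]

 0.0715 [[281.5633  13.2806]]

 0.074 [[281.5797   7.97  ]]

 0.02 [[281.2401 118.4895]]

 0.016 [[281.2164 126.245 ]]
```

Converted, 0.9 cm / 100 = 0.009, 0.85 cm / 100 = 0.0085.

Call:
move_arm(targets=[{"hand":0.15,"offset":[0.0015,0,0],"roll":0},{"hand":0.15,"offset":[0.003,0,0],"roll":0},{"hand":0.15,"offset":[0.0045,0,0],"roll":0},{"hand":0.15,"offset":[0.0055,0,0],"roll":0},{"hand":0.15,"offset":[0.0065,0,0],"roll":0},{"hand":0.15,"offset":[0.0075,0,0],"roll":0},{"hand":0.15,"offset":[0.008,0,0],"roll":0},{"hand":0.15,"offset":[0.0085,0,0],"roll":0},{"hand":0.15,"offset":[0.009,0,0],"roll":0},{"hand":0.15,"offset":[0.009,0,0],"roll":0}])

```text
t: 14.4
eef_pos: [0.5269, -0.3251, 0.0762]
ee_rot: [0.628, 0.778, -0.001, 0.002]
force: [-3.9, -8.9, 3.8]
gripper_width: 0.0219
gripper_force: 35.0
```

```bash
cat >> st.py <<'E'
b=lambda r:g[r,278:285].mean(0).astype(int).tolist()
for r in range(0,46): print(r,b(r)[2],end=' ')
print()
for r in range(90,160,2): print(r,b(r)[2],end=' ')
E
python3 st.py
```

```text
t 14.4 jig [  1.3  -44.9   76.19] Fx,Fy jig -5.68 -7.93 z 3.8 w 0.02190936214373496
plate px [[282.0, -39.0], [282.0, 30.0]]
0 65 1 67 2 66 3 67 4 65 5 63 6 67 7 128 8 189 9 195 10 191 11 191 12 191 13 192 14 190 15 193 16 191 17 186 18 204 19 212 20 213 21 213 22 216 23 219 24 222 25 195 26 117 27 111 28 115 29 114 30 114 31 182 32 211 33 142 34 63 35 61 36 65 37 67 38 65 39 65 40 67 41 65 42 65 43 68 44 67 45 68 
90 87 92 88 94 89 96 91 98 92 100 93 102 96 104 94 106 93 108 143 110 227 112 223 114 223 116 224 118 223 120 224 122 224 124 224 126 224 128 225 130 231 132 173 134 215 136 230 138 231 140 232 142 234 144 210 146 138 148 139 150 139 152 141 154 141 156 140 158 139
```

Converted, 0.15 cm / 100 = 0.0015, 0.12 cm / 100 = 0.0012.

Call:
move_arm(targets=[{"hand":0.15,"offset":[0.0004,0,0],"roll":0},{"hand":0.15,"offset":[0.0008,0,0],"roll":0},{"hand":0.15,"offset":[0.0012,0,0],"roll":0},{"hand":0.15,"offset":[0.0015,0,0],"roll":0},{"hand":0.15,"offset":[0.0015,0,0],"roll":0},{"hand":0.15,"offset":[0.0015,0,0],"roll":0}])

```text
t: 14.95
eef_pos: [0.5267, -0.3238, 0.0762]
ee_rot: [0.628, 0.778, -0.001, 0.002]
force: [-4.4, -10.8, 4.2]
gripper_width: 0.0219
gripper_force: 35.0
```

```bash
python3 st.py
```

```text
t 14.95 jig [  1.31 -43.52  76.24] Fx,Fy jig -6.59 -9.62 z 4.2 w 0.02185979445384257
plate px [[282.0, -35.0], [282.0, 33.0]]
0 65 1 63 2 63 3 65 4 65 5 65 6 65 7 64 8 65 9 62 10 102 11 197 12 193 13 191 14 190 15 191 16 192 17 193 18 192 19 191 20 173 21 208 22 212 23 212 24 214 25 216 26 219 27 220 28 180 29 120 30 112 31 115 32 117 33 115 34 63 35 62 36 65 37 65 38 64 39 64 40 66 41 64 42 66 43 65 44 65 45 67 
90 86 92 86 94 87 96 89 98 92 100 93 102 94 104 95 106 93 108 112 110 227 112 223 114 224 116 224 118 223 120 225 122 224 124 225 126 226 128 226 130 228 132 167 134 212 136 230 138 231 140 232 142 233 144 209 146 137 148 140 150 140 152 139 154 141 156 141 158 140
```

Call:
move_arm(targets=[{"hand":0.15,"offset":[0.0004,0,0],"roll":0},{"hand":0.15,"offset":[0.0008,0,0],"roll":0},{"hand":0.15,"offset":[0.0012,0,0],"roll":0},{"hand":0.15,"offset":[0.0015,0,0],"roll":0},{"hand":0.15,"offset":[0.0015,0,0],"roll":0},{"hand":0.15,"offset":[0.0015,0,0],"roll":0}])

```text
t: 15.5
eef_pos: [0.5263, -0.3223, 0.0762]
ee_rot: [0.628, 0.778, -0.001, 0.002]
force: [-6.2, -10.3, 3.8]
gripper_width: 0.0216
gripper_force: 35.0
```

```bash
sed -i 's/range(90,160,2)/range(108,110)/;s/range(0,46)/range(4,46)/' st.py; python3 st.py
```

```text
t 15.5 jig [  1.29 -42.01  76.21] Fx,Fy jig -8.25 -8.79 z 3.8 w 0.021579690827838935
plate px [[282.0, -32.0], [282.0, 36.0]]
4 63 5 64 6 66 7 64 8 67 9 64 10 64 11 62 12 62 13 111 14 183 15 195 16 191 17 191 18 192 19 190 20 192 21 192 22 191 23 191 24 200 25 211 26 212 27 215 28 215 29 219 30 222 31 195 32 125 33 114 34 61 35 61 36 64 37 63 38 63 39 63 40 63 41 65 42 65 43 64 44 66 45 64 
108 112 109 192
```

Converted, 0.08 cm / 100 = 0.0008, 0.06 cm / 100 = 0.0006.

Call:
move_arm(targets=[{"hand":0.15,"offset":[0.0003,0,0],"roll":0},{"hand":0.15,"offset":[0.0006,0,0],"roll":0},{"hand":0.15,"offset":[0.0008,0,0],"roll":0},{"hand":0.15,"offset":[0.0008,0,0],"roll":0},{"hand":0.15,"offset":[0.0008,0,0],"roll":0}])

```text
t: 15.97
eef_pos: [0.5262, -0.3215, 0.0762]
ee_rot: [0.628, 0.778, -0.001, 0.002]
force: [-5.6, -10.6, 3.7]
gripper_width: 0.0216
gripper_force: 35.0
```

```bash
python3 st.py
```

```text
t 15.9667 jig [  1.32 -41.22  76.23] Fx,Fy jig -7.73 -9.23 z 3.7 w 0.021638651391403363
plate px [[282.0, -30.0], [282.0, 37.0]]
4 64 5 61 6 64 7 65 8 65 9 64 10 63 11 65 12 66 13 61 14 66 15 146 16 196 17 193 18 191 19 191 20 191 21 190 22 192 23 191 24 186 25 187 26 207 27 212 28 213 29 214 30 216 31 220 32 224 33 162 34 61 35 58 36 63 37 64 38 65 39 64 40 64 41 66 42 64 43 66 44 67 45 64 
108 110 109 187
```

Converted, 0.08 cm / 100 = 0.0008, 0.06 cm / 100 = 0.0006.

Call:
move_arm(targets=[{"hand":0.15,"offset":[0.0002,0,0],"roll":0},{"hand":0.15,"offset":[0.0004,0,0],"roll":0},{"hand":0.15,"offset":[0.0006,0,0],"roll":0},{"hand":0.15,"offset":[0.0008,0,0],"roll":0},{"hand":0.15,"offset":[0.0008,0,0],"roll":0},{"hand":0.15,"offset":[0.0008,0,0],"roll":0}])

```text
t: 16.52
eef_pos: [0.5261, -0.3211, 0.0762]
ee_rot: [0.628, 0.778, -0.001, 0.002]
force: [-4.2, -11.3, 2.6]
gripper_width: 0.0218
gripper_force: 35.0
```

```bash
python3 st.py
```

```text
t 16.5167 jig [  1.29 -40.75  76.22] Fx,Fy jig -6.51 -10.18 z 2.6 w 0.02183215560224778
plate px [[282.0, -29.0], [282.0, 38.0]]
4 75 5 64 6 63 7 64 8 63 9 64 10 64 11 65 12 64 13 64 14 61 15 106 16 175 17 196 18 192 19 191 20 193 21 190 22 191 23 191 24 191 25 189 26 197 27 211 28 213 29 213 30 217 31 218 32 223 33 214 34 72 35 56 36 63 37 63 38 65 39 64 40 64 41 67 42 64 43 66 44 64 45 67 
108 105 109 192
```

Converted, 0.1 cm / 100 = 0.001, 0.08 cm / 100 = 0.0008.

Call:
move_arm(targets=[{"hand":0.15,"offset":[0.0002,0,0],"roll":0},{"hand":0.15,"offset":[0.0004,0,0],"roll":0},{"hand":0.15,"offset":[0.0006,0,0],"roll":0},{"hand":0.15,"offset":[0.0008,0,0],"roll":0},{"hand":0.15,"offset":[0.001,0,0],"roll":0},{"hand":0.15,"offset":[0.001,0,0],"roll":0},{"hand":0.15,"offset":[0.001,0,0],"roll":0}])

```text
t: 17.15
eef_pos: [0.5259, -0.3204, 0.0762]
ee_rot: [0.628, 0.779, -0.001, 0.003]
force: [-4.7, -13.2, 3.5]
gripper_width: 0.0216
gripper_force: 35.0
```

```bash
python3 st.py
```

```text
t 17.15 jig [  1.28 -40.04  76.23] Fx,Fy jig -7.34 -11.92 z 3.5 w 0.02164788800685754
plate px [[282.0, -28.0], [282.0, 40.0]]
4 74 5 60 6 64 7 63 8 65 9 63 10 64 11 63 12 65 13 63 14 61 15 97 16 168 17 193 18 193 19 191 20 191 21 190 22 191 23 192 24 190 25 186 26 195 27 212 28 213 29 213 30 216 31 218 32 224 33 216 34 77 35 53 36 63 37 64 38 64 39 65 40 66 41 65 42 64 43 65 44 65 45 66 
108 101 109 188
```

Converted, 0.09 cm / 100 = 0.0009, 0.08 cm / 100 = 0.0008.

Call:
move_arm(targets=[{"hand":0.15,"offset":[0.0002,0,0],"roll":0},{"hand":0.15,"offset":[0.0004,0,0],"roll":0},{"hand":0.15,"offset":[0.0006,0,0],"roll":0},{"hand":0.15,"offset":[0.0008,0,0],"roll":0},{"hand":0.15,"offset":[0.0009,0,0],"roll":0},{"hand":0.15,"offset":[0.0009,0,0],"roll":0},{"hand":0.15,"offset":[0.0009,0,0],"roll":0}])

```text
t: 17.78
eef_pos: [0.5258, -0.3198, 0.0763]
ee_rot: [0.628, 0.779, -0.001, 0.003]
force: [-5.3, -13.9, 1.6]
gripper_width: 0.0215
gripper_force: 35.0
```

```bash
python3 st.py
```

```text
t 17.7833 jig [  1.31 -39.46  76.26] Fx,Fy jig -8.11 -12.53 z 1.6 w 0.02148462301474586
plate px [[282.0, -26.0], [282.0, 41.0]]
4 75 5 63 6 63 7 63 8 64 9 63 10 64 11 66 12 64 13 62 14 63 15 97 16 172 17 196 18 193 19 190 20 191 21 192 22 191 23 192 24 190 25 187 26 196 27 211 28 212 29 214 30 214 31 216 32 224 33 223 34 77 35 53 36 62 37 66 38 64 39 63 40 65 41 66 42 62 43 64 44 64 45 64 
108 98 109 186
```

Converted, 10.4 cm / 100 = 0.104, 10 cm / 100 = 0.1.

Call:
move_arm(targets=[{"hand":0.45,"offset":[0,0,0],"roll":0},{"hand":0.45,"offset":[0,0,0],"roll":0},{"hand":0.45,"offset":[0,0,0],"roll":0},{"hand":0.45,"offset":[0,0,-0.02],"roll":0},{"hand":0.45,"offset":[0,0,-0.05],"roll":0},{"hand":0.45,"offset":[0.03,0,-0.06],"roll":0},{"hand":0.45,"offset":[0.07,0,-0.05],"roll":0},{"hand":0.45,"offset":[0.1,0,-0.03],"roll":0},{"hand":0.45,"offset":[0.104,0,-0.02],"roll":0},{"hand":0.45,"offset":[0.104,0,-0.02],"roll":0},{"hand":0.45,"offset":[0.104,0,-0.02],"roll":0}])

```text
t: 18.75
eef_pos: [0.5035, -0.2147, 0.0945]
ee_rot: [0.627, 0.779, -0.0, -0.0]
force: [0.8, -1.0, 0.0]
gripper_width: 0.0415
gripper_force: 0.0
```

```bash
python3 - <<'E'
from h import *
c=cap('wrist','w5.png');s=status.state();print((tojig(s['eef_pos'])*1000).round(1))
p=proj(c,[fromjig([.0015,.105,.069])])[0];print(p);x,y=p.astype(int);x0,y0=x-60,max(0,y-45);print(x0,y0)
im=np.mean([cap('wrist')['pixels'].astype(float) for _ in range(3)],0).astype(np.uint8)
cv2.imwrite('pics/w5a.png',cv2.resize(im[y0:y0+90,x0:x0+120],None,fx=6,fy=6,interpolation=cv2.INTER_CUBIC))
E
```

```text
[[ 1.8 67.1 94.9]]
[281.83162846 185.74469097]
221 140
```

View pics/w5a.png

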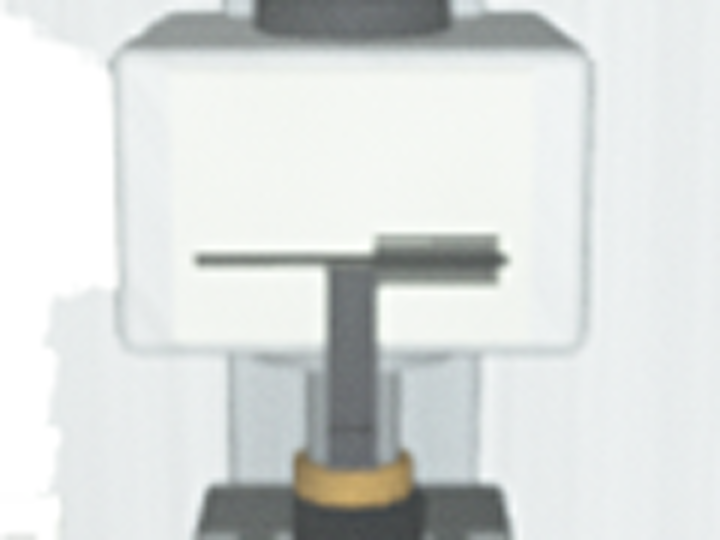

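The plate shows the long line at crop row 260 and the arm tip coming up to it from below at about row 263. I'll get numbers and compare with the relaxed view.

```bash
python3 - <<'E'
from h import *
np.set_printoptions(linewidth=220)
c=cap('wrist')
a=np.mean([cap('wrist')['pixels'].astype(float) for _ in range(4)],0).mean(2)
print('now rows176..194 arm',a[176:195,277:283].mean(1).astype(int),'left',a[176:195,258:272].mean(1).astype(int))
print('gold col',a[205:232,277:283].mean(1).astype(int))
b=cv2.imread('pics/w3.png').mean(2)
print('w3 140..162 arm', b[140:163,280:285].mean(1).astype(int),'left',b[140:163,262:276].mean(1).astype(int),b[156,274:292].astype(int))
for nm,r in(('now',[183.0,184.0,185]),): print(tojig(onz(c,[[280,x] for x in r],.0685)))
print((c['P'][:3,3]),tojig(c['P'][:3,3]))
E
```

```text
now rows176..194 arm [244 244 244 244 245 247 234 155 107 124 117 116 115 115 115 114 113 112 114] left [243 243 243 243 244 246 231 154 146 224 248 244 243 243 242 242 242 242 242]
gold col [111 110 110 110 110 108 102  99 107 109 108 108 108 115 136 154 157 157 159 139  93  72  72  74  74  75  74]
w3 140..162 arm [249 249 248 248 249 248 249 253 254 123 172 255 254 159 125 129 131 129 132 131 132 132 131] left [248 248 248 248 248 248 248 252 254 127 174 255 251 248 248 248 248 248 248 248 248 248 247] [248 248 249 252 243 138 131 133 133 130 129 136 219 254 250 249 249 248]
[[0.00084763 0.10500974 0.0685    ]
 [0.00084802 0.10443296 0.0685    ]
 [0.0008484  0.10385536 0.0685    ]]
[ 0.48793163 -0.14365945  0.26368481] [[0.00100845 0.14072585 0.26368481]]
```

```bash
ls pics/w_*; python3 - <<'E'
from h import *
import glob
np.set_printoptions(linewidth=220,suppress=True,precision=2)
fs=sorted(glob.glob('pics/w_*.png'))[1:]
I=[cv2.imread(f).mean(2).astype(np.float32) for f in fs]
def edge(p,thr):  # rising/falling crossing rows
    i=np.where((p[:-1]-thr)*(p[1:]-thr)<0)[0]; return i+(thr-p[i])/(p[i+1]-p[i])
for f,a in zip(fs,I):
    # gold back edge; near saddle (y .030) edges at side lips col; base scale drift via template on side columns
    print(f,'gold',edge(cv2.imread(f)[:,:,2].astype(float)[0:34,278:285].mean(1),128))
def shift(a,b,x0,x1,y0,y1,m=12):
    t=a[y0:y1,x0:x1];best=cv2.matchTemplate(b[y0-m:y1+m,x0-2:x1+2],t,cv2.TM_CCOEFF_NORMED)
    _,v,_,l=cv2.minMaxLoc(best);c=best[:,l[0]];k=l[1]
    d=0 if k in(0,len(c)-1) else (c[k-1]-c[k+1])/2/(c[k-1]-2*c[k]+c[k+1])
    return k-m+d,v
last=I[-1]
cv2.imwrite('pics/x.png',last[:150,230:335])
print(last[14:60,256:266].mean(1).astype(int)); print(last[90:130,256:264].mean(1).astype(int))
for f,a in zip(fs,I): print(f,'left saddle',shift(last,a,254,268,16,50),'near saddle',shift(last,a,254,268,80,112))
E
```

```text
pics/w_1346.png
pics/w_1440.png
pics/w_1495.png
pics/w_1550.png
pics/w_1596.png
pics/w_1651.png
pics/w_1714.png
pics/w_1778.png
pics/w_1440.png gold [ 7.   25.86 30.2 ]
pics/w_1495.png gold [10.27 28.87]
pics/w_1550.png gold [13.23 31.97]
pics/w_1596.png gold [14.77]
pics/w_1651.png gold [15.32]
pics/w_1714.png gold [15.43]
pics/w_1778.png gold [15.41]
[208 208 207 205 206 206 206 206 206 207 206 206 207 207 208 206 207 207 207 208 207 207 207 207 208 207 208 208 208 209 207 208 207 208 209 209 193 161 142 139 138 140 140 143 143 144]
[216 217 217 217 220 221 221 221 221 222 221 222 221 222 222 222 222 223 223 224 224 224 224 223 224 224 225 225 227 214 181 167 171 172 173 172 172 175 173 173]
pics/w_1440.png left saddle (np.float32(-10.76203), 0.8256356120109558) near saddle (np.float32(-2.4855595), 0.9777970314025879)
pics/w_1495.png left saddle (np.float32(-7.842601), 0.8648409843444824) near saddle (np.float32(-1.9152529), 0.9823969602584839)
pics/w_1550.png left saddle (np.float32(-5.0116343), 0.9103150367736816) near saddle (np.float32(-1.8125199), 0.9812887907028198)
pics/w_1596.png left saddle (np.float32(-3.3611841), 0.9427523612976074) near saddle (np.float32(-1.7812862), 0.9832804203033447)
pics/w_1651.png left saddle (np.float32(-2.4449875), 0.9343862533569336) near saddle (np.float32(-1.1760383), 0.9806836247444153)
pics/w_1714.png left saddle (np.float32(-1.2943752), 0.9716403484344482) near saddle (np.float32(-0.7103338), 0.9809577465057373)
pics/w_1778.png left saddle (np.float32(-0.25624537), 0.9999894499778748) near saddle (np.float32(0.023233376), 1.0)[ WARN:0@0.846] global loadsave.cpp:1063 imwrite_ Unsupported depth image for selected encoder is fallbacked to CV_8U.
```

Converted, -10.66 cm / 100 = -0.1066, -7.5 cm / 100 = -0.075.

Call:
move_arm(squeeze=35, targets=[{"hand":0.45,"offset":[-0.005,-0.001,-0.01],"roll":0},{"hand":0.45,"offset":[-0.035,-0.001,-0.035],"roll":0},{"hand":0.45,"offset":[-0.075,-0.001,-0.04],"roll":0},{"hand":0.45,"offset":[-0.1066,-0.001,-0.04],"roll":0},{"hand":0.45,"offset":[-0.1066,-0.001,-0.03],"roll":0},{"hand":0.45,"offset":[-0.1066,-0.001,0],"roll":0},{"hand":0.45,"offset":[-0.1066,-0.001,0.0186],"roll":0},{"hand":0.45,"offset":[-0.1066,-0.001,0.0186],"roll":0},{"hand":0.45,"offset":[-0.1066,-0.001,0.0186],"roll":0},{"hand":0.15,"offset":[-0.1066,-0.001,0.0186],"roll":0},{"hand":0.15,"offset":[-0.1066,-0.001,0.0186],"roll":0},{"hand":0.15,"offset":[-0.1066,-0.001,0.0186],"roll":0},{"hand":0.15,"offset":[-0.1066,-0.001,0.0186],"roll":0},{"hand":0.15,"offset":[-0.1066,-0.001,0.0186],"roll":0}])

```text
t: 20.37
eef_pos: [0.5256, -0.3194, 0.0772]
ee_rot: [0.628, 0.778, 0.0, 0.001]
force: [-0.5, 0.9, 7.2]
gripper_width: 0.0215
gripper_force: 35.0
```

```bash
cat > tr.py <<'E'
from h import *
def edge(p,thr):
    i=np.where((p[:-1]-thr)*(p[1:]-thr)<0)[0]; return i+(thr-p[i])/(p[i+1]-p[i])
def meas(im):
    g=edge(im[0:34,278:285,2].astype(float).mean(1),128)
    s=edge(im[40:70,256:266].astype(float).mean((1,2)),175)+40
    return g[:1],s
ref=cv2.imread('pics/w_1550.png');print('ref relaxed 1495,1550,1596',[meas(cv2.imread(f'pics/w_{k}.png')) for k in(1495,1550,1596,1714,1778)])
s=status.state();F=np.array(s['force']);print('t',s['t'],'jig',(tojig(s['eef_pos'])[0]*1000).round(2),'F',round(F@ex,2),round(F@ey,2),F[2].round(1),s['gripper_width'])
print('now',meas(np.mean([cap('wrist')['pixels'].astype(float) for _ in range(3)],0)))
E
python3 tr.py
```

```text
ref relaxed 1495,1550,1596 [(array([10.26928896]), array([42.55316607, 61.76519757])), (array([13.22772277]), array([45.52690583, 64.54814815])), (array([14.7677305]), array([47.15127021, 65.84437919])), (array([15.428]), array([49.44419391, 67.77210057])), (array([15.41142857]), array([50.57304527, 68.75941423]))]
t 20.3667 jig [  1.16 -39.04  77.2 ] F -0.3 1.02 7.2 0.021530305647232875
now (array([17.32559524]), array([52.06498722]))
```

Converted, 0.12 cm / 100 = 0.0012, 0.1 cm / 100 = 0.001.

Call:
move_arm(targets=[{"hand":0.15,"offset":[0.0004,0,0],"roll":0},{"hand":0.15,"offset":[0.0007,0,0],"roll":0},{"hand":0.15,"offset":[0.001,0,0],"roll":0},{"hand":0.15,"offset":[0.0012,0,0],"roll":0},{"hand":0.15,"offset":[0.0012,0,0],"roll":0}])

```text
t: 20.93
eef_pos: [0.5256, -0.3193, 0.0772]
ee_rot: [0.628, 0.778, -0.0, 0.002]
force: [0.0, -4.1, 6.3]
gripper_width: 0.0212
gripper_force: 35.0
```

```bash
python3 tr.py | tail -2
```

```text
t 20.9333 jig [  1.17 -38.9   77.19] F -0.85 -3.99 6.3 0.021207207827609636
now (array([17.45655527]), array([52.30957684]))
```

Converted, 0.2 cm / 100 = 0.002, 0.14 cm / 100 = 0.0014.

Call:
move_arm(targets=[{"hand":0.15,"offset":[0.0005,0,0],"roll":0},{"hand":0.15,"offset":[0.001,0,0],"roll":0},{"hand":0.15,"offset":[0.0014,0,0],"roll":0},{"hand":0.15,"offset":[0.0017,0,0],"roll":0},{"hand":0.15,"offset":[0.002,0,0],"roll":0},{"hand":0.15,"offset":[0.002,0,0],"roll":0},{"hand":0.15,"offset":[0.002,0,0],"roll":0}])

```text
t: 21.67
eef_pos: [0.5255, -0.3191, 0.0772]
ee_rot: [0.628, 0.778, -0.001, 0.003]
force: [0.7, -11.3, 1.7]
gripper_width: 0.0219
gripper_force: 35.0
```

```bash
python3 tr.py | tail -2
```

```text
t 21.6667 jig [  1.2  -38.7   77.23] F -1.64 -11.18 1.7 0.02187615999984654
now (array([17.47049924]), array([52.45073807]))
```

Converted, 0.07 cm / 100 = 0.0007, 0.06 cm / 100 = 0.0006.

Call:
move_arm(targets=[{"hand":0.15,"offset":[0.0002,0,0],"roll":0},{"hand":0.15,"offset":[0.0004,0,0],"roll":0},{"hand":0.15,"offset":[0.0006,0,0],"roll":0},{"hand":0.15,"offset":[0.0007,0,0],"roll":0},{"hand":0.15,"offset":[0.0007,0,0],"roll":0},{"hand":0.15,"offset":[0.0007,0,0],"roll":0}])

```text
t: 22.32
eef_pos: [0.5255, -0.3188, 0.0772]
ee_rot: [0.628, 0.779, -0.001, 0.003]
force: [-0.4, -14.2, 0.8]
gripper_width: 0.0216
gripper_force: 35.0
```

```bash
python3 tr.py | tail -2
```

```text
t 22.3167 jig [  1.23 -38.41  77.24] F -3.34 -13.77 0.8 0.02160985505591058
now (array([17.48342405]), array([53.0083612]))
```

Call:
move_arm(targets=[{"hand":0.15,"offset":[0.0001,0,0],"roll":0},{"hand":0.15,"offset":[0.0002,0,0],"roll":0},{"hand":0.15,"offset":[0.0003,0,0],"roll":0},{"hand":0.15,"offset":[0.0004,0,0],"roll":0},{"hand":0.15,"offset":[0.0004,0,0],"roll":0},{"hand":0.15,"offset":[0.0004,0,0],"roll":0}])

```text
t: 22.97
eef_pos: [0.5254, -0.3185, 0.0772]
ee_rot: [0.628, 0.779, -0.001, 0.004]
force: [0.3, -14.0, 0.8]
gripper_width: 0.0218
gripper_force: 35.0
```

```bash
python3 tr.py | tail -2
```

```text
t 22.9667 jig [  1.22 -38.12  77.23] F -2.61 -13.71 0.8 0.021775693297551312
now (array([17.48164683]), array([53.4557189]))
```

Converted, 8 cm / 100 = 0.08, 7 cm / 100 = 0.07.

Call:
move_arm(targets=[{"hand":0.5,"offset":[0,0,0],"roll":0},{"hand":0.5,"offset":[0,0,0],"roll":0},{"hand":0.5,"offset":[0,0,0],"roll":0},{"hand":0.5,"offset":[0,0,0],"roll":0},{"hand":0.5,"offset":[0,0,-0.02],"roll":0},{"hand":0.5,"offset":[0,0,-0.05],"roll":0},{"hand":0.5,"offset":[0.03,0,-0.06],"roll":0},{"hand":0.5,"offset":[0.07,0,-0.04],"roll":0},{"hand":0.5,"offset":[0.08,0,-0.01],"roll":0},{"hand":0.5,"offset":[0.08,0,0.01],"roll":0},{"hand":0.5,"offset":[0.08,0,0.01],"roll":0},{"hand":0.5,"offset":[0.08,0,0.01],"roll":0}])

```text
t: 24.12
eef_pos: [0.5063, -0.2361, 0.0653]
ee_rot: [0.628, 0.778, -0.0, -0.001]
force: [-0.0, -0.1, 0.4]
gripper_width: 0.0461
gripper_force: 0.0
```

```bash
python3 - <<'E'
from h import *
np.set_printoptions(linewidth=220)
c=cap('wrist','w6.png');s=status.state();print((tojig(s['eef_pos'])*1000).round(1),tojig(c['P'][:3,3]))
p=proj(c,[fromjig([.0015,.105,.069])])[0];print(p);x,y=p.astype(int);x0,y0=x-60,max(0,y-45)
im=np.mean([cap('wrist')['pixels'].astype(float) for _ in range(4)],0)
print(y0,x0);a=im.mean(2)
print(a[y-12:y+10,x-12:x+12:1].astype(int)[:,::2])
cv2.imwrite('pics/w6a.png',cv2.resize(im.astype(np.uint8)[y0:y0+90,x0:x0+120],None,fx=6,fy=6,interpolation=cv2.INTER_NEAREST))
E
```

```text
[[ 0.4 45.5 66.3]] [[-0.0005943   0.12012523  0.23407875]]
[285.77463262 152.25519312]
107 225
[[243 243 243 243 244 243 244 243 243 244 242 242]
 [243 243 243 243 244 244 244 244 245 243 244 244]
 [243 242 243 243 243 243 245 248 248 248 248 247]
 [242 242 243 243 243 244 231 199 201 199 199 197]
 [243 243 243 242 243 244 225 153 155 152 154 152]
 [244 245 245 246 245 247 233 171 172 171 172 171]
 [248 248 249 249 249 250 224 118 122 121 118 119]
 [181 181 184 185 184 184 174 120 120 117 120 119]
 [137 135 131 131 132 130 134  99  99  97  95  96]
 [158 145 108 112 109 109 108 101 100 100 100  98]
 [217 212 114 110 110 109 109 122 114 110 110 109]
 [242 238 130 117 119 116 116 176 171 162 163 160]
 [244 242 130 115 117 117 114 131 135 132 131 129]
 [242 241 130 118 117 117 115 189 206 207 206 206]
 [242 241 127 118 116 117 114 220 224 224 224 224]
 [242 240 129 117 119 117 114 231 247 247 246 245]
 [242 239 130 116 116 115 115 230 244 244 243 243]
 [242 239 130 116 115 117 114 229 243 243 242 242]
 [242 240 127 119 118 115 112 229 243 243 243 242]
 [242 238 130 119 116 115 112 229 244 243 243 243]
 [242 239 129 116 118 117 115 229 245 243 244 243]
 [241 240 132 116 116 116 114 229 244 243 243 243]]
```

View pics/w6a.png

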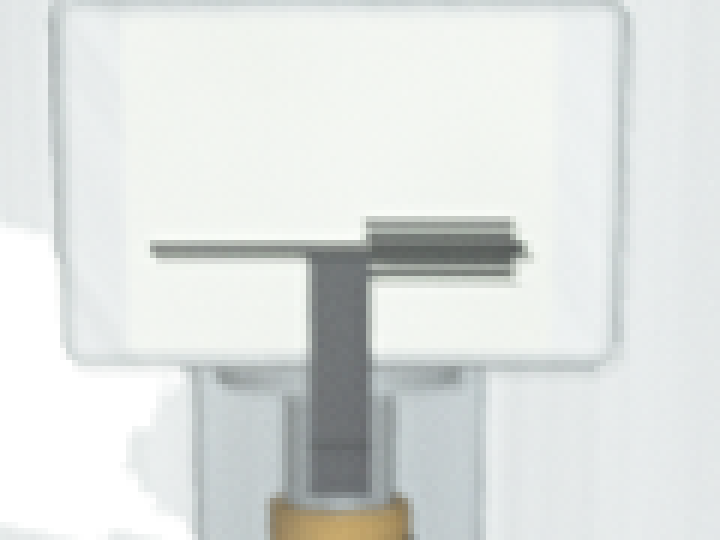

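The arm's tip meets the long line: tip edge at pixel row ≈148.5, line centre ≈148.3. That puts travel at about 2.0 mm. I'll retreat and check numerically that the post stayed forward.

Converted, -13 cm / 100 = -0.13, -11 cm / 100 = -0.11.

Call:
move_arm(targets=[{"hand":0.5,"offset":[0,0,-0.04],"roll":0},{"hand":0.5,"offset":[0,0,-0.08],"roll":0},{"hand":0.5,"offset":[-0.03,0,-0.11],"roll":0},{"hand":0.5,"offset":[-0.05,0,-0.13],"roll":0},{"hand":0.5,"offset":[-0.05,0,-0.13],"roll":0},{"hand":0.5,"offset":[-0.05,0,-0.13],"roll":0}])

```text
t: 24.87
eef_pos: [0.5181, -0.2869, 0.1975]
ee_rot: [0.629, 0.778, 0.0, 0.002]
force: [0.4, 0.7, -0.5]
gripper_width: 0.0459
gripper_force: 0.0
```

```bash
python3 - <<'E'
from h import *
np.set_printoptions(linewidth=220)
c=cap('wrist','w7.png');s=status.state();print((tojig(s['eef_pos'])*1000).round(1),s['force'])
a=c['pixels'].mean(2)
p=proj(c,[fromjig([.001,-.0385,.102])])[0];print('post pred',p);x,y=p.astype(int)
print(y-40,a[y-40:y+40,x-3:x+4].mean(1).astype(int))
r=np.arange(y-40,y+40,1);t=onz(c,[[x,k] for k in r],.102);print('top y mm',(tojig(t)[::5,1]*1000).round(1))
w=cv2.imread('pics/w4.png').mean(2);print('w4 (full rows 220..285)',w[360:500:2,234:248].mean(1).astype(int))
E
```

```text
[[-1.000e-01 -4.100e+00  1.958e+02]] [-0.06719433  0.79875721 -1.0852556 ]
post pred [281.34644471 254.02245146]
214 [161 173 175 172 169 170 175 174 171 170 171 175 174 166 148 166 212 210 185 104  72  76  78  77  74  76  74  76  78  77  80  80  82  88  94  96 100  97 100 107 120 117 113 111 120 129 125 173 241 247 243 242 244 241
 240 240 237 231 237 244 244 244 243 243 243 244 243 243 243 243 243 244 243 243 243 243 243 242 243 243]
top y mm [ -4.7  -8.8 -12.9 -17.1 -21.3 -25.5 -29.8 -34.1 -38.5 -42.9 -47.3 -51.8 -56.3 -60.9 -65.5 -70.1]
w4 (full rows 220..285) [173 169 168 171 173 170 169 168 171 173 169 158 160 198 208 188 119  71  64  66  66  66  66  67  67  69  70  69  68  66  66  65  66  67  69  68  70  70  72  87 105 117 126 132 131 130 129 130 127 125 124 119 115 161
 220 238 242 242 241 241 241 241 242 246 219 141 116 119 118 118]
```

```bash
python3 - <<'E'
from h import *
c=cap('wrist');s=status.state()
def rep(fr,pf,pb):
    y=lambda r,z:tojig(onz(c,[[281,r]],z))[0,1]*1000
    print('frame front inner',y(fr,.067),'post top front',y(pf,.102),'rear',y(pb,.102),'rel',(y(pf,.102)+y(pb,.102))/2-y(fr,.067))
rep(232.7,248,260.8)
c['P']=c['P'].copy();c['P'][:3,3]+=np.array([.5244,-.3140,.1974])-s['eef_pos']
rep(236.2,259.3,273)
E
```

```text
frame front inner -29.63955474676556 post top front -30.911752189752807 rear -42.03096056921705 rel -6.8318016327193725
frame front inner -64.03422708644739 post top front -71.97414087664569 rear -84.25256785166633 rel -14.079127277708622
```

```bash
python3 -c "
from plant import order
print(order.hand_in())"
```

```text
the job is handed in; nothing more can be done
None
```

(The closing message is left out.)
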